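# Reload and lock a washer's inlet filter box

### The job

Reload the washing machine's inlet filter box: pull its slide knob all the way out until the bolt snaps back clear of the pocket, lay the thick filter cassette squarely on the pocket floor, then the cover plate flat on top of it, handle up. Then push the knob fully home so that the bolt's tongue locks over the cover, and let go. Leave the jug, the tub and the measuring cup where they are.

Things in the scene. Friction and masses are not known exactly. Their poses are not given: they have to be found in the camera images.
- filter_box: White filter box fixed to the worktop: base plate 160 x 96 x 12 mm carrying a square open-topped pocket and, on its -x side, a tongue guide. Origin: on the worktop under the pocket's centre. The knob pulls out along the box's own -x axis; a brass hose spigot sticks out 30 mm beyond the pocket's +x wall.
- pocket (a point): Centre of the pocket's floor, 12 mm above the worktop, axes as the box. Pocket 61 mm square; 5 mm walls rise 32 mm above the floor, then flared lips about 7 mm more lead parts in. +x wall closed; each y side is walled only at the corners: a 37 mm gap in its middle, from the base plate up, lets a finger pass. The -x side has a 37 mm gap for the tongue.
- guide_top (a point): Centre of the top of the tongue guide, 72 mm above the worktop: a white block 40 mm (x) by 56 mm (y), 80 mm to the -x side of the pocket's centre. A steel detent plunger stands 8 mm above it and rises 8 mm more while the bolt passes mid travel.
- bolt (a joint): Travel of the slide bolt (m) along the box's own -x: 0 = home, tongue over the pocket's -x edge, blocking it; 0.040 = fully out, tongue tip 23 mm clear of the pocket. Detented at both ends: breaking loose takes up to about 14 N, falling to nothing at mid travel (0.020), past which it snaps to the other end by itself; let go before that, it springs back.
- knob (a point): Centre of the knob's head, 52.5 mm above the worktop, moving with the bolt (136 mm from the box's origin along its -x when home, 176 mm when out). Black round mushroom head 30 mm in diameter, 17 mm long, on a level 12 mm steel rod along x; 28 mm of rod lies free between guide and head when home, 68 mm when out. Axes as the box.
- tongue_tip (a point): End of the bolt's flat steel tongue, 22 mm wide, 7 mm thick, its underside 49 mm above the worktop. Home: 14 mm to the -x side of the pocket's centre, so it lies about 14 mm over the cover's edge with 3 mm of height to spare above the cover's plate when that is seated.
- cassette: Loose filter cassette: plain grey square block 56 x 56 mm, 26 mm high, dark slots on its top, about 0.09 kg. Origin: centre of its underside; z up; x, y along its sides. Any quarter turn fits.
- cover: Loose white cover: square plate 56 x 56 mm, 8 mm thick, with an upright square handle 18 x 18 mm, 16 mm high, at the middle of its top (24 mm in all), about 0.06 kg. Origin: centre of the plate's underside; z up; x, y along the sides of plate and handle. Any quarter turn fits. Seated on the cassette its underside is 26 mm above the pocket's floor.
- jug: Bystander: blue jug, 90 mm diameter, 190 mm high, 0.8 kg. Origin: centre of its underside.
- tub: Bystander: small white tub with a yellow lid, 64 mm diameter, 85 mm high. Origin: centre of its underside.
- dose_cup: Bystander: small open white measuring cup, 60 mm across the rim, 50 mm high. Origin: centre of its underside.
Not all that is in view belongs to the job. What is meant by the cassette is not green, orange or purple, and is the smaller of those in its own colour.

How it is judged:
On the way, in this order (a step that is already met when the one before it is completed fails the run):
1. the knob is pulled out to its outer detent (value of joint bolt above 0.035 m), for 0.2 s.
2. the cassette lies square on the pocket floor, the bolt still out (x of cassette in the frame of pocket between -0.005 and 0.005 m and y of cassette in the frame of pocket between -0.005 and 0.005 m and z of cassette in the frame of pocket between -0.0025 and 0.0025 m and angle between cassette's own z axis and vertical below 0.06 rad and (angle between the x axis of cassette and the x axis of pocket, either way round below 0.12 rad or angle between the x axis of cassette and the y axis of pocket, either way round below 0.12 rad) and value of joint bolt above 0.035 m), for 0.2 s.
3. the cover lies flat on the cassette in the pocket, the bolt still out (all of step 2 and x of cover in the frame of pocket between -0.005 and 0.005 m and y of cover in the frame of pocket between -0.005 and 0.005 m and z of cover in the frame of pocket between 0.0235 and 0.0285 m and angle between cover's own z axis and vertical below 0.06 rad and (angle between the x axis of cover and the x axis of pocket, either way round below 0.12 rad or angle between the x axis of cover and the y axis of pocket, either way round below 0.12 rad)), for 0.2 s.
At the end, for the whole second after the job is handed in: The cassette lies flat on the pocket floor and the cover, handle up, flat on the cassette (each within 5 mm of the pocket's centre, 2.5 mm of its seated height, 0.06 rad of upright and 0.12 rad of square), both at rest, and the bolt is home (within 3 mm) (x of cassette in the frame of pocket between -0.005 and 0.005 m and y of cassette in the frame of pocket between -0.005 and 0.005 m and z of cassette in the frame of pocket between -0.0025 and 0.0025 m and angle between each of cassette, cover's own z axis and vertical below 0.06 rad and (angle between the x axis of cassette and the x axis of pocket, either way round below 0.12 rad or angle between the x axis of cassette and the y axis of pocket, either way round below 0.12 rad) and x of cover in the frame of pocket between -0.005 and 0.005 m and y of cover in the frame of pocket between -0.005 and 0.005 m and z of cover in the frame of pocket between 0.0235 and 0.0285 m and (angle between the x axis of cover and the x axis of pocket, either way round below 0.12 rad or angle between the x axis of cover and the y axis of pocket, either way round below 0.12 rad) and linear speed of each of cassette, cover below 0.02 m/s and value of joint bolt below 0.003 m); the robot touches nothing.
It fails at once if the blue jug is shoved or knocked over (moved more than 30 mm) (distance of jug from where it was at the start of the episode above 0.03 m).
It fails at once if the small tub is shoved or knocked over (moved more than 30 mm) (distance of tub from where it was at the start of the episode above 0.03 m).
It fails at once if the measuring cup is shoved or knocked over (moved more than 30 mm) (distance of dose_cup from where it was at the start of the episode above 0.03 m).
It also fails if it takes over 72 s, if anything falls off the work surface, if the arm or the gripper's body presses on something with over 40 N, if the wrist force passes 120 N, or if a joint passes its speed limit or range.

### The arm

A 6-joint arm with a two-finger parallel gripper is mounted at the origin on the work surface. World frame = base frame: x ahead of the robot, y to its left, z up, the work surface at z = 0. Lengths are in m, angles in rad, forces in N, time in s.
With the tool pointing down it reaches from about 0.3 to 0.775 m from the base axis. Payload 14.6 kg.
Tool frame: the origin (TCP) lies on the front face of the gripper's body, between the roots of the fingers; the fingertips stand 73 mm ahead of it and the grasp point (between the pads) lies 54 mm ahead of it; z points along the fingers, y is the line along which they close (so a half turn about z gives the same grasp; the last joint's range is limited). The gripper opens to 85 mm and grips with 20 to 120 N. Pads are 22 mm wide; open, the fingers measure 114 mm over their backs; the gripper's body (76 mm by 85 mm) begins 54 mm behind the grasp point. The pads swing forward as they close: fully open they stand 13 mm farther back than shut.
Start: joints at [1.279, 0.3, 1.521, -0, 1.321, -0.067], TCP at [0.123, 0.536, 0.304] pointing down, gripper open.
Joint ranges: [-3.03, 3.03], [-0.79, 2.21], [0.23, 2.52], [-1.04, 4.18], [0, 3.07], [-2.55, 2.55]. Speed limits (rad/s): [2.22, 2.22, 2.57, 3.14, 3.14, 3.14].

### API

Orientations are given as a unit quaternion [x, y, z, w].
In Python, from bench import manip gives the robot as it stands.
- The arm moves only by the tool carry_out, never from a script. Its argument "moves" is one flat list of numbers, 7 for each row, row after row: the opening, from 0 (shut) to 1 (fully open), then the shift along the tool's x, y, z in units of 50 mm (1.0 is 50 mm), then the turn, a rotation vector about the tool's x, y, z in units of 5 degrees (1.0 is 5 degrees). In form: [hand, tx, ty, tz, ax, ay, az, hand, tx, ty, tz, ax, ay, az, ...]. A call has exactly 5 rows; each row is the pose to reach, as a shift and turn from the pose commanded when the call began, along the tool's axes at that moment; what a row does not reach only later rows make up. A row lasts 1/10 s, in which the tool goes at most 50 mm and 8.59 degrees, less where a joint would pass 70% of its speed; a pose out of reach is approached as far as the arm can. A call with a gripper value outside its range is refused whole. The fingers move at their own pace and stop on an object; "force" is the grip in N (left out, the last holds). Time passes only in rows, so rows that repeat a pose let the fingers close, or fill a call up. It gives the time, the measured TCP pose, the force, the opening and the grip force at its end, in the units of the state.
- manip.observe(): the state, without advancing time (a new reading comes with each control period).
- manip.get_image(name): name is "scene" or "top"; returns the picture (400x640x3 uint8, red, green, blue); there is no depth.
- manip.camera_model(name): a dict with "fov_y" (degrees; the focal length in pixels is half the picture's height over the tangent of half this angle, whatever the lens; pixels are square), "cx", "cy" (the principal point, pixels), "k1" (the pictures are not rectified: a ray, as slopes to the right and down, at radius r is drawn at 1 + k1 r^2 times it, then the intrinsics apply), "rvec" (rotation vector, rad) and "tvec" (3), from world to camera coordinates, as OpenCV has them. Camera axes: x right, y down, z forward; pixel columns grow to the right and rows downward; lengths in m; the calibration is good to about 2 mm. A picture is of the moment at which its call begins. camera_model takes no time and is no camera call.
- manip.hand_in(): hands the job in; it is judged then, once.
Trained networks look in the newest picture that a camera, given by its name, has taken for a name from the list of things; names that differ only in an ending like _2 or _b are one class to them, and where a whole thing is asked for, a point or a joint stands for the part that bears it (a point fixed in the world has none). Each returns a list of dicts, best first, with "p" (0 to 1); they miss things now and then, are a little off and sometimes report something else, mostly with a low value. They report only what shows in the picture. A call takes as long as a camera call. They do not tell look-alikes from the thing itself.
- manip.masks_of(camera, name): "region" (400x640 bool, what is visible of it) and "position" ([column, row] in pixels, amid what is visible of it).
- manip.pinpoint(camera, name): "position" ([column, row] in pixels: a listed point, or the origin of a listed thing).
The state is a dict: "clock": time; "joint_positions": joint angles; "qd": joint speeds; "joint_torque": joint torques, N m; "position": TCP position; "ee_rot": TCP orientation; "wrist_force": force on the tool from outside, world axes, zero at the start; "moment": the same for the moment, N m; "gripper_width": finger opening in m; "grip_force": force on a finger pad.
Only numpy, scipy, OpenCV 4.12 (cv2) and the standard library are available. Lean on these libraries where they do the work, as an engineer would, in place of code of your own. Each camera call takes 0.05 s, during which the arm holds its last target. There are 200 camera calls.

## Working session

There is one attempt and no reset: what is moved stays moved. The work goes in short steps, Python scripts to look and compute and a tool call to move; the robot and the scene stay as the last step left them, time stands still between calls to the robot, and variables do not carry over. Pictures are saved under pics/ and viewed, at most 10 in all, crops included, and the job is handed in when it is done.

Besides the shell and the picture viewer there is one more tool, called after "Emit:" as a command line: name --argument value ..., lists and objects as JSON in quotes. carry_out: Moves the arm, as the interface text tells. Its arguments: {"type":"object","properties":{"moves":{"type":"array","items":{"type":"number"}},"force":{"type":"number"}},"required":["moves"]}

```bash
mkdir -p pics; ls; cat > h.py <<'E'
import numpy as np,cv2
from bench import manip
from scipy.spatial.transform import Rotation as R
def cam(n):
    c=manip.camera_model(n);f=200/np.tan(np.radians(c['fov_y'])/2)
    return c,f,R.from_rotvec(np.ravel(c['rvec'])).as_matrix(),np.ravel(c['tvec'])
def unproj(n,px,z):
    c,f,Rm,t=cam(n);u=(np.array(px,float)-[c['cx'],c['cy']])/f
    s=u.copy()
    for _ in range(30): s=u/(1+c['k1']*(s@s))
    d=Rm.T@np.array([s[0],s[1],1]);o=-Rm.T@t
    return o+d*(z-o[2])/d[2]
def proj(n,P):
    c,f,Rm,t=cam(n);p=Rm@np.array(P)+t;s=p[:2]/p[2]
    return s*(1+c['k1']*(s@s))*f+[c['cx'],c['cy']]
def shot(n,name):
    im=manip.get_image(n);cv2.imwrite('pics/'+name,im[:,:,::-1]);return im
E
python3 - <<'E'
from h import *
print(manip.observe())
for n in('scene','top'):
    im=shot(n,n+'0.png');c,f,Rm,t=cam(n);print(n,c,-Rm.T@t)
    for k in ['filter_box','cassette','cover','jug','tub','dose_cup']:
        for d in manip.masks_of(n,k)[:4]: print(k,round(d['p'],2),np.round(d['position']),d['region'].sum())
    for k,z in [('pocket',.012),('guide_top',.072),('knob',.0525),('tongue_tip',.0525),('cassette',0),('cover',0),('jug',0),('tub',0),('dose_cup',0)]:
        for d in manip.pinpoint(n,k)[:4]: print('pt',k,round(d['p'],2),np.round(d['position'],1),np.round(unproj(n,d['position'],z),3))
E
```

```text
pics
{'clock': 0.0, 'joint_positions': array([ 1.27940504e+00,  3.00483479e-01,  1.52157736e+00,  1.83045292e-06,
        1.32069516e+00, -6.66163778e-02]), 'qd': array([-3.57205170e-04,  1.12915426e-04,  6.81062934e-05, -1.77128508e-04,
        1.33755358e-03,  4.33995917e-04]), 'joint_torque': array([-5.51064022e-04, -5.43503737e+01, -3.61786473e+01, -1.66113277e-04,
        4.25068007e-03, -3.34404172e-05]), 'position': array([0.12255706, 0.5360214 , 0.30331605]), 'ee_rot': array([ 1.12151218e-01,  9.93690981e-01, -5.72224624e-04, -1.04439661e-04]), 'wrist_force': array([0.1297571 , 0.17181023, 0.41634149]), 'moment': array([0.01529477, 0.01769711, 0.0176495 ]), 'grip_force': 0.0, 'gripper_width': 0.08547341281722588}
scene {'fov_y': 56.89680743829699, 'cx': 322.23331684360585, 'cy': 203.50095284600064, 'k1': -0.013949394953021027, 'rvec': array([ 1.97761237,  1.37329411, -0.61480829]), 'tvec': array([-0.21348634, -0.27232095,  1.51073819])} [ 1.28949281 -0.22993407  0.82849478]
cassette 0.84 [233. 254.] 477
cassette 0.83 [204. 204.] 586
cassette 0.65 [162. 240.] 530
cassette 0.59
[... 1676 characters left out ...]
p 0.45 [180.1 189.9] [0.572 0.428 0.072]
pt knob 0.72 [275.1 211.1] [0.533 0.167 0.052]
pt knob 0.31 [273.5 170.9] [0.647 0.182 0.052]
pt tongue_tip 0.49 [272.3 170.6] [0.647 0.186 0.052]
pt cassette 0.88 [403.9 246.2] [ 0.465 -0.196  0.   ]
pt cassette 0.86 [441.3 293.9] [ 0.34  -0.302  0.   ]
pt cassette 0.81 [421.6 210.8] [ 0.569 -0.245  0.   ]
pt cassette 0.71 [437.3 242.3] [ 0.482 -0.29   0.   ]
pt cover 0.75 [379.3 204. ] [ 0.582 -0.123  0.   ]
pt jug 0.82 [468.9 186.7] [ 0.65  -0.382  0.   ]
pt jug 0.72 [276.  212.6] [0.538 0.172 0.   ]
pt tub 0.66 [183.1 188.2] [0.593 0.451 0.   ]
pt dose_cup 0.84 [378.3 146.9] [ 0.755 -0.114  0.   ]
pt dose_cup 0.56 [270.7 170.5] [0.663 0.199 0.   ]
```

```bash
python3 - <<'E'
import cv2
a=cv2.imread('pics/scene0.png');b=cv2.imread('pics/top0.png')
cv2.imwrite('pics/c1.png',cv2.resize(a[140:320,120:480],(800,400),interpolation=cv2.INTER_CUBIC))
cv2.imwrite('pics/c2.png',cv2.resize(b[110:330,160:540],(800,463),interpolation=cv2.INTER_CUBIC))
E
```

```text
(no output)
```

View pics/c1.png

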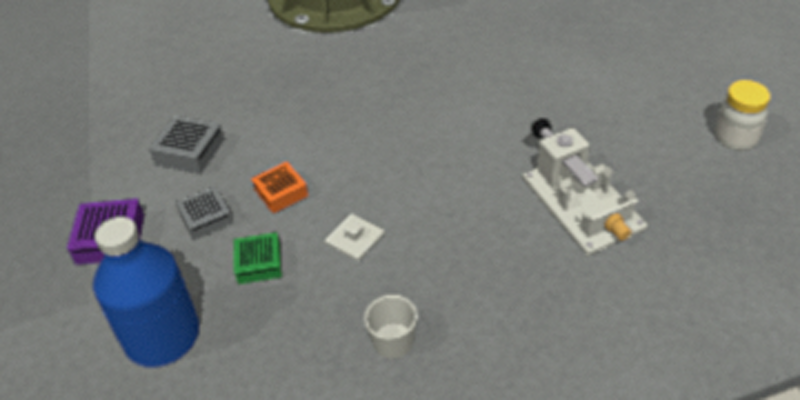

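View pics/c2.png

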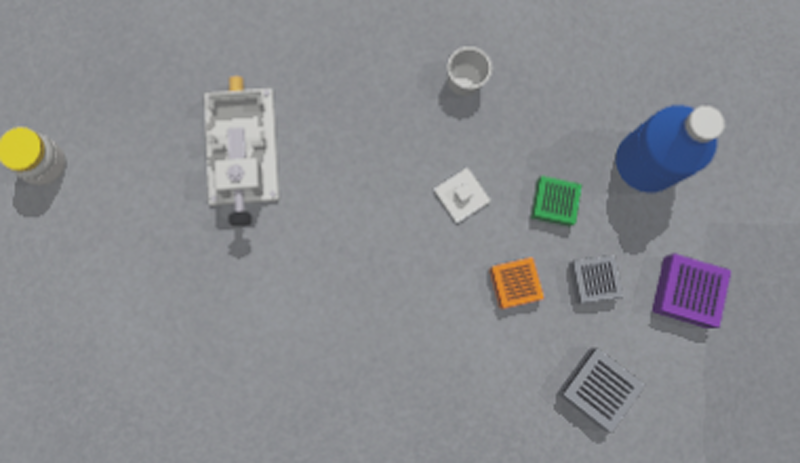

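The top view shows the small grey cassette at about (444,242), the large grey decoy at (446,295), and the cover at (379,203), turned by about 35°. The box is at about (274,180), with the knob towards the robot at (274,213). Next I fit silhouettes for precise poses.

```bash
cat > fit.py <<'E'
from h import *
from scipy.optimize import minimize
def box(x0,x1,y0,y1,z0,z1): return np.array([[x,y,z] for x in(x0,x1) for y in(y0,y1) for z in(z0,z1)])
CAS=[box(-.028,.028,-.028,.028,0,.026)]
COV=[box(-.028,.028,-.028,.028,0,.008),box(-.009,.009,-.009,.009,.008,.024)]
S=4
def render(n,parts,p,z=0):
    m=np.zeros((400*S,640*S),np.uint8);M=R.from_euler('z',p[2]).as_matrix()
    for q in parts:
        u=np.array([proj(n,M@v+[p[0],p[1],z]) for v in q])
        cv2.fillConvexPoly(m,cv2.convexHull(np.round((u+.5)*S-.5).astype(np.int32)),1)
    return cv2.resize(m.astype(np.float32),(640,400),interpolation=cv2.INTER_AREA)
def fit(parts,masks,p0,z=0,tr=None):
    def c(p):
        e=0
        for n,m in masks.items():
            r=render(n,tr(p) if tr else parts,p,z);e+=np.abs(r-m).sum()/m.sum()
        return e
    best=None
    for yaw in p0[2]:
        p=np.array([p0[0],p0[1],yaw]+list(p0[3:]))
        s=np.vstack([p]+[p+d for d in np.diag([.008,.008,.15]+[.01]*(len(p)-3))])
        r=minimize(c,p,method='Nelder-Mead',options=dict(initial_simplex=s,xatol=1e-4,fatol=1e-4,maxiter=150))
        if best is None or r.fun<best.fun: best=r
    return best.x,best.fun
def near(n,m,P,rad):
    k=np.zeros(m.shape,np.uint8);cv2.circle(k,tuple(int(v) for v in np.round(proj(n,P))),rad,1,-1)
    m=(m&(k>0)).astype(np.uint8);c,l,s,_=cv2.connectedComponentsWithStats(m)
    return (l==1+s[1:,4].argmax()).astype(np.float32)
E
cat > m1.py <<'E'
from fit import *
ims={n:cv2.imread(f'pics/{n}0.png').astype(int) for n in('scene','top')}
for n in ims: print(n,'bg',np.median(ims[n].reshape(-1,3),0))
def netmask(name,P):
    o={}
    for n in('scene','top'):
        manip.get_image(n)
        ds=[d for d in manip.masks_of(n,name) if np.linalg.norm(np.array(d['position'])-proj(n,P))<16]
        if ds: o[n]=ds[0]['region'].astype(np.float32)
    return o
m=netmask('cassette',[.481,-.29,.013]);print({k:v.sum() for k,v in m.items()})
for n in m: print('cas',n,fit(CAS,{n:m[n]},[.481,-.29,[-.5,0,.5]]))
print('cas',fit(CAS,m,[.481,-.29,[-.5,0,.5]]))
m={n:near(n,ims[n].min(2)>150,[.588,-.122,.006],25) for n in ims};print({k:v.sum() for k,v in m.items()})
for n in m: print('cov',n,fit(COV,{n:m[n]},[.588,-.122,[.2,.6,1.0]]))
print('cov',fit(COV,m,[.588,-.122,[.2,.6,1.0]]))
def bx(p):
    a=p[3];q=[box(a,a+.16,-.048,.048,0,.012),box(-.1,-.06,-.028,.028,.012,.072),box(-.108+0,-.1,-.006,.006,.046,.059)][:2]
    for s in(1,-1):
        for x0,x1 in((-.0355,-.0185),(.0185,.0355)):
            q.append(box(x0,x1,*sorted((s*.0305,s*.0355)),.012,.051))
    q.append(box(.0305,.0355,-.0355,.0355,.012,.051));return q
m={n:near(n,ims[n].min(2)>135,[.63,.18,.03],60) for n in ims};print({k:v.sum() for k,v in m.items()})
for n in m: cv2.imwrite(f'pics/m_{n}.png',m[n]*255)
for n in m: print('box',n,fit(None,{n:m[n]},[.662,.186,[0,.15],-.1],tr=bx))
print('box',fit(None,m,[.662,.186,[0,.15],-.1],tr=bx))
E
python3 m1.py
```

```text
scene bg [121. 125. 123.]
top bg [144. 142. 141.]
{'scene': np.float32(381.0), 'top': np.float32(485.0)}
cas scene (array([ 0.4763379 , -0.29776486,  0.20942212]), np.float64(0.07496719062328339))Traceback (most recent call last):
  File "m1.py", line 12, in <module>
    for n in m: print('cas',n,fit(CAS,{n:m[n]},[.481,-.29,[-.5,0,.5]]))
                              ~~~^^^^^^^^^^^^^^^^^^^^^^^^^^^^^^^^^^^^^
  File "fit.py", line 23, in fit
    r=minimize(c,p,method='Nelder-Mead',options=dict(initial_simplex=s,xatol=1e-4,fatol=1e-4,maxiter=150))
    res = _minimize_neldermead(fun, x0, args, callback, bounds=bounds,
                               **options)
    fxr = func(xr)
    fx = function(np.copy(x), *(wrapper_args + args))
  File "fit.py", line 17, in c
    r=render(n,tr(p) if tr else parts,p,z);e+=np.abs(r-m).sum()/m.sum()
  File "fit.py", line 10, in render
    u=np.array([proj(n,M@v+[p[0],p[1],z]) for v in q])
                ~~~~^^^^^^^^^^^^^^^^^^^^^
  File "h.py", line 14, in proj
    c,f,Rm,t=cam(n);p=Rm@np.array(P)+t;s=p[:2]/p[2]
             ~~~^^^
  File "h.py", line 5, in cam
    c=manip.camera_model(n);f=200/np.tan(np.radians(c['fov_y'])/2)
ValueError: time passes only in moves, steps and waits
```

```bash
sed -i 's/^def cam/import functools\n@functools.cache\ndef cam/' h.py
sed -i "s/ims\[n\].min(2)>150/ims[n].min(2)>(150 if n=='scene' else 170)/;s/ims\[n\].min(2)>135/ims[n].min(2)>(140 if n=='scene' else 165)/" m1.py
time python3 m1.py; python3 -c "
from h import *;print(manip.observe()['clock'])
a=[cv2.imread(f'pics/m_{n}.png')[110:310,160:480] for n in('scene','top')];cv2.imwrite('pics/mm.png',np.hstack(a))"
```

```text
scene bg [121. 125. 123.]
top bg [144. 142. 141.]
{'scene': np.float32(401.0), 'top': np.float32(448.0)}
cas scene (array([ 0.47676733, -0.29849534,  0.21040803]), np.float64(0.0759039893746376))
cas top (array([ 0.48073697, -0.30005159,  0.21647525]), np.float64(0.0778459832072258))
cas (array([ 0.47898711, -0.29892898,  0.22310153]), np.float64(0.21013036370277405))
{'scene': np.float32(277.0), 'top': np.float32(339.0)}
cov scene (array([ 0.57932339, -0.11846057,  0.65002103]), np.float64(0.20600180327892303))
cov top (array([ 0.5869576 , -0.12167309,  0.62376084]), np.float64(0.17422565817832947))
cov (array([ 0.5840238 , -0.1209965 ,  0.64445179]), np.float64(0.5972885489463806))
{'scene': np.float32(669.0), 'top': np.float32(1027.0)}
box scene (array([ 0.67508611,  0.19477261,  0.19425836, -0.12889635]), np.float64(1.4736547470092773))
box top (array([ 0.66275526,  0.18808455,  0.1152472 , -0.10460041]), np.float64(0.7749513387680054))
box (array([ 0.66397485,  0.19172736,  0.16520948, -0.1118608 ]), np.float64(2.374790668487549))
2.0[ WARN:0@20.189] global loadsave.cpp:1063 imwrite_ Unsupported depth image for selected encoder is fallbacked to CV_8U.

real	0m27.351s
user	0m28.628s
sys	0m5.354s
```

View pics/mm.png

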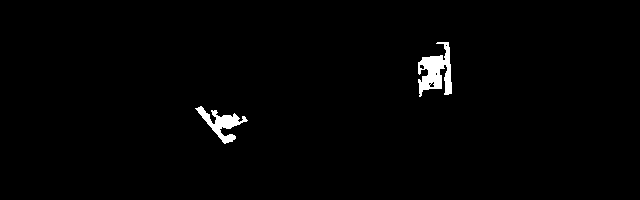

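```bash
cat > m2.py <<'E'
from fit import *
def bx(p):
    a=p[3];q=[box(a,a+.16,-.048,.048,0,.012),box(-.1,-.06,-.028,.028,.012,.072)]
    for s in(1,-1):
        for x0,x1 in((-.0355,-.0185),(.0185,.0355)): q.append(box(x0,x1,*sorted((s*.0305,s*.0355)),.012,.051))
    q.append(box(.0305,.0355,-.0355,.0355,.012,.051))
    q.append(box(-.1275,-.1,-.006,.006,.0465,.0585))
    t=np.arange(0,6.28,.5);q.append(np.array([[x,.015*np.cos(k),.0525+.015*np.sin(k)] for x in(-.1445,-.1275) for k in t]))
    return q
if __name__=='__main__':
    m={}
    for n,k,P in(('top','filter_box',[275,182]),('scene','filter_box',[380,230]),('scene','tub',[380,230])):
        if n in m: continue
        manip.get_image(n)
        for d in manip.masks_of(n,k):
            if np.hypot(*(np.array(d['position'])-P))<12: m[n]=d['region'].astype(np.float32);print(n,k,d['region'].sum(),d['p']);break
    out=[]
    for n in m:
        p,e=fit(None,{n:m[n]},[.662,.188,[.05,.17],-.1],tr=bx);print(n,p,e)
        im=cv2.imread(f'pics/{n}0.png');c=np.round(proj(n,[.62,.18,.03])).astype(int)
        crop=im[c[1]-50:c[1]+50,c[0]-50:c[0]+50].copy();crop=cv2.resize(crop,(400,400),interpolation=cv2.INTER_CUBIC);o2=crop.copy()
        M=R.from_euler('z',p[2]).as_matrix()
        for q in bx(p):
            u=np.array([proj(n,M@v+[p[0],p[1],0]) for v in q]);h=cv2.convexHull(np.round((u-(c-50)+.5)*4).astype(np.int32));cv2.polylines(o2,[h],True,(0,0,255),1)
        out.append(np.vstack([crop,o2])if 0 else o2)
    cv2.imwrite('pics/ov.png',np.hstack(out))
E
python3 m2.py
```

```text
top filter_box 1891 0.75
scene filter_box 1694 0.56
top [ 0.6626549   0.19041854  0.1402701  -0.1057143 ] 0.0680856704711914
scene [ 0.65971515  0.19229662  0.14128307 -0.11066253] 0.0666322335600853
```

View pics/ov.png

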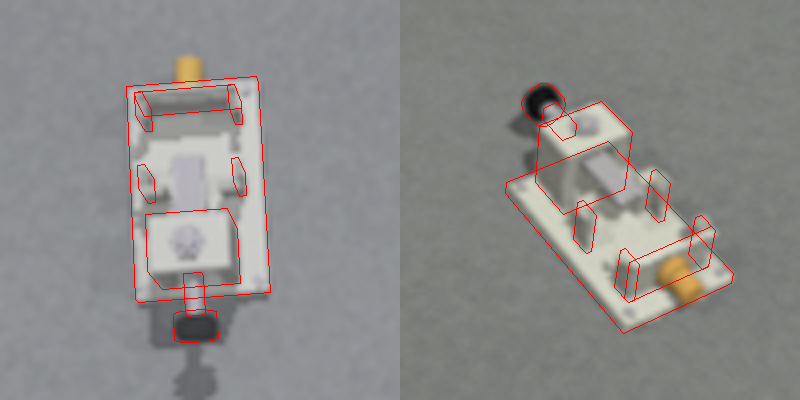

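The overlay fits the box edges in both views: the pocket is at (0.661, 0.1915) with yaw 0.14. Next is a planner that turns waypoints into row numbers.

```bash
cat > plan.py <<'E'
from h import *
BX,BY,BA=.661,.1915,.14
def bp(x,y=0): return BX+x*np.cos(BA)-y*np.sin(BA),BY+x*np.sin(BA)+y*np.cos(BA)
def rot(az): # tool z down, tool y at azimuth az (deg)
    a=np.radians(az);y=np.array([np.cos(a),np.sin(a),0]);z=np.array([0,0,-1.]);return R.from_matrix(np.c_[np.cross(y,z),y,z])
def plan(wps,step=.045,hold=1,cur=None):
    """wps: (x,y,z,az,hand,[step])"""
    o=manip.observe();p=o['position'];q=R.from_quat(o['ee_rot'])
    if cur: p=np.array(cur[:3]);q=rot(cur[3])
    rows=[]
    for w in wps:
        t=np.array(w[:3]);r=rot(w[3]);s=w[5] if len(w)>5 else step
        dr=(q.inv()*r).as_rotvec()
        n=max(1,int(np.ceil(max(np.linalg.norm(t-p)/s,np.degrees(np.linalg.norm(dr))/8)-1e-6)))
        for i in range(1,n+1): rows.append((p+(t-p)*i/n,q*R.from_rotvec(dr*i/n),w[4]))
        p,q=t,r
    rows+= [rows[-1]]*hold
    while len(rows)%5: rows.append(rows[-1])
    p,q=o['position'],R.from_quat(o['ee_rot'])
    if cur: p=np.array(cur[:3]);q=rot(cur[3])
    for i in range(0,len(rows),5):
        f=[]
        for t,r,h in rows[i:i+5]:
            f+= [h]+list(np.round(q.inv().apply(t-p)/.05,2)+0)+list(np.round(np.degrees((q.inv()*r).as_rotvec())/5,1)+0)
        print([float('%g'%v) for v in f]);
        p,q=rows[i+4][0],rows[i+4][1]
    print('rows',len(rows))
def st():
    o=manip.observe();Rm=R.from_quat(o['ee_rot']).as_matrix()
    print('t %.2f'%o['clock'],np.round(o['position'],4),'az %.1f'%np.degrees(np.arctan2(Rm[1,1],Rm[0,1])),'tilt',np.round(Rm[:2,2],3),'w %.4f'%o['gripper_width'],'g %.1f'%o['grip_force'],'F',np.round(o['wrist_force'],1))
E
python3 -c "
from plan import *
k=bp(-.136);print(k);st()
plan([(*k,.25,-82,.8),(*k,.150,-82,.8),(*k,.104,-82,.8,.02)])"
```

```text
(np.float64(0.5263306245150814), np.float64(0.17252213640838385))
t 2.20 [0.1226 0.5362 0.3039] az 77.1 tilt [0. 0.] w 0.0853 g 0.0 F [-0.1 -0.1 -0.2]
[0.8, -0.47, -0.26, 0.05, 0.0, 0.0, 1.6, 0.8, -0.95, -0.53, 0.11, 0.0, 0.0, 3.2, 0.8, -1.42, -0.79, 0.16, 0.0, 0.0, 4.8, 0.8, -1.9, -1.06, 0.22, 0.0, 0.0, 6.4, 0.8, -2.37, -1.32, 0.27, 0.0, 0.0, 8.0]
[0.8, -0.53, 0.1, 0.05, 0.0, 0.0, 1.6, 0.8, -1.07, 0.2, 0.11, 0.0, 0.0, 3.2, 0.8, -1.6, 0.3, 0.16, 0.0, 0.0, 4.8, 0.8, -2.14, 0.4, 0.22, 0.0, 0.0, 6.4, 0.8, -2.67, 0.5, 0.27, 0.0, 0.0, 8.0]
[0.8, -0.35, 0.42, 0.05, 0.0, 0.0, 1.6, 0.8, -0.69, 0.84, 0.11, 0.0, 0.0, 3.2, 0.8, -1.04, 1.26, 0.16, 0.0, 0.0, 4.8, 0.8, -1.38, 1.68, 0.22, 0.0, 0.0, 6.4, 0.8, -1.73, 2.09, 0.27, 0.0, 0.0, 8.0]
[0.8, 0.0, 0.54, 0.05, 0.0, 0.0, 1.6, 0.8, 0.0, 1.09, 0.11, 0.0, 0.0, 3.2, 0.8, 0.01, 1.63, 0.16, 0.0, 0.0, 4.8, 0.8, 0.01, 2.17, 0.22, 0.0, 0.0, 6.4, 0.8, 0.01, 2.72, 0.27, 0.0, 0.0, 8.0]
[0.8, 0.0, 0.0, 0.67, 0.0, 0.0, 0.0, 0.8, 0.0, 0.0, 1.33, 0.0, 0.0, 0.0, 0.8, 0.0, 0.0, 2.0, 0.0, 0.0, 0.0, 0.8, 0.0, 0.0, 2.31, 0.0, 0.0, 0.0, 0.8, 0.0, 0.0, 2.61, 0.0, 0.0, 0.0]
[0.8, 0.0, 0.0, 0.31, 0.0, 0.0, 0.0, 0.8, 0.0, 0.0, 0.31, 0.0, 0.0, 0.0, 0.8, 0.0, 0.0, 0.31, 0.0, 0.0, 0.0, 0.8, 0.0, 0.0, 0.31, 0.0, 0.0, 0.0, 0.8, 0.0, 0.0, 0.31, 0.0, 0.0, 0.0]
rows 30
```

Emit:
carry_out --moves '[0.8,-0.47,-0.26,0.05,0,0,1.6,0.8,-0.95,-0.53,0.11,0,0,3.2,0.8,-1.42,-0.79,0.16,0,0,4.8,0.8,-1.9,-1.06,0.22,0,0,6.4,0.8,-2.37,-1.32,0.27,0,0,8.0]' --force 70

```text
clock: 2.7
position: [0.2241, 0.4446, 0.2903]
ee_rot: [0.448, 0.894, 0.0, 0.0]
wrist_force: [0.1, 1.0, 0.1]
gripper_width: 0.0686
grip_force: 0.0
```

Emit:
carry_out --moves '[0.8,-0.53,0.1,0.05,0,0,1.6,0.8,-1.07,0.2,0.11,0,0,3.2,0.8,-1.6,0.3,0.16,0,0,4.8,0.8,-2.14,0.4,0.22,0,0,6.4,0.8,-2.67,0.5,0.27,0,0,8.0]'

```text
clock: 3.2
position: [0.3246, 0.3532, 0.2769]
ee_rot: [0.727, 0.687, 0.0, 0.0]
wrist_force: [0.2, 0.6, -0.2]
gripper_width: 0.0687
grip_force: 0.0
```

Emit:
carry_out --moves '[0.8,-0.35,0.42,0.05,0,0,1.6,0.8,-0.69,0.84,0.11,0,0,3.2,0.8,-1.04,1.26,0.16,0,0,4.8,0.8,-1.38,1.68,0.22,0,0,6.4,0.8,-1.73,2.09,0.27,0,0,8.0]'

```text
clock: 3.7
position: [0.4247, 0.2616, 0.2633]
ee_rot: [0.918, 0.397, 0.0, -0.0]
wrist_force: [0.5, 0.5, 0.7]
gripper_width: 0.0682
grip_force: 0.0
```

Emit:
carry_out --moves '[0.8,0,0.54,0.05,0,0,1.6,0.8,0,1.09,0.11,0,0,3.2,0.8,0.01,1.63,0.16,0,0,4.8,0.8,0.01,2.17,0.22,0,0,6.4,0.8,0.01,2.72,0.27,0,0,8.0]'

```text
clock: 4.2
position: [0.5247, 0.1694, 0.2497]
ee_rot: [0.998, 0.059, -0.0, -0.0]
wrist_force: [-0.2, -0.5, 0.2]
gripper_width: 0.0681
grip_force: 0.0
```

```bash
python3 -c "
from plan import *
k=bp(-.136);st()
plan([(*k,.150,-82,.8),(*k,.104,-82,.8,.025),(*k,.104,-82,.8),(*k,.104,-82,0)],hold=5)"
```

```text
t 4.20 [0.5247 0.1694 0.2497] az -83.2 tilt [-0.  0.] w 0.0681 g 0.0 F [-0.2 -0.5  0.2]
[0.8, 0.01, -0.02, 0.66, 0.0, 0.0, -0.1, 0.8, 0.03, -0.04, 1.33, 0.0, 0.0, -0.2, 0.8, 0.04, -0.06, 1.99, 0.0, 0.0, -0.2, 0.8, 0.04, -0.06, 2.45, 0.0, 0.0, -0.2, 0.8, 0.04, -0.06, 2.91, 0.0, 0.0, -0.2]
[0.8, 0.0, 0.0, 0.0, 0.0, 0.0, 0.0, 0.0, 0.0, 0.0, 0.0, 0.0, 0.0, 0.0, 0.0, 0.0, 0.0, 0.0, 0.0, 0.0, 0.0, 0.0, 0.0, 0.0, 0.0, 0.0, 0.0, 0.0, 0.0, 0.0, 0.0, 0.0, 0.0, 0.0, 0.0]
[0.0, 0.0, 0.0, 0.0, 0.0, 0.0, 0.0, 0.0, 0.0, 0.0, 0.0, 0.0, 0.0, 0.0, 0.0, 0.0, 0.0, 0.0, 0.0, 0.0, 0.0, 0.0, 0.0, 0.0, 0.0, 0.0, 0.0, 0.0, 0.0, 0.0, 0.0, 0.0, 0.0, 0.0, 0.0]
rows 15
```

Emit:
carry_out --moves '[0.8,0.01,-0.02,0.66,0,0,-0.1,0.8,0.03,-0.04,1.33,0,0,-0.2,0.8,0.04,-0.06,1.99,0,0,-0.2,0.8,0.04,-0.06,2.45,0,0,-0.2,0.8,0.04,-0.06,2.91,0,0,-0.2]'

```text
clock: 4.7
position: [0.5254, 0.1734, 0.1032]
ee_rot: [0.997, 0.071, -0.0, 0.0]
wrist_force: [0.7, -0.1, -0.2]
gripper_width: 0.0679
grip_force: 0.0
```

```bash
python3 - <<'E'
from plan import *
st()
o=[]
for n in('scene','top'):
    im=manip.get_image(n)[:,:,::-1];c=np.round(proj(n,[.56,.17,.06])).astype(int)
    o.append(cv2.resize(im[c[1]-50:c[1]+50,c[0]-50:c[0]+50],(400,400),interpolation=cv2.INTER_CUBIC))
cv2.imwrite('pics/k1.png',np.hstack(o))
E
```

```text
t 4.70 [0.5254 0.1734 0.1032] az -81.9 tilt [-0. -0.] w 0.0679 g 0.0 F [ 0.7 -0.1 -0.2]
```

View pics/k1.png

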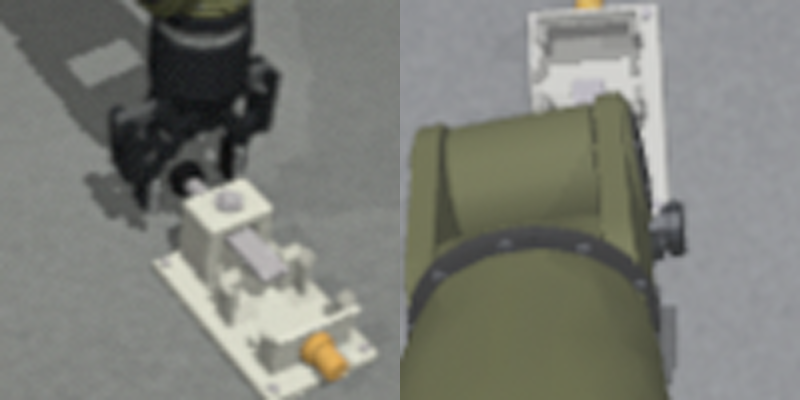

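The knob head (left crop, about 187,178) sits between the open fingers, so I close on it and pull along tool -x.

Emit:
carry_out --moves '[0,0,0,0,0,0,0,0,0,0,0,0,0,0,0,0,0,0,0,0,0,0,0,0,0,0,0,0,0,0,0,0,0,0,0]' --force 70

```text
clock: 5.3
position: [0.5263, 0.172, 0.1063]
ee_rot: [0.998, 0.071, 0.001, 0.001]
wrist_force: [-1.9, -16.3, 10.9]
gripper_width: 0.027
grip_force: 68.1
```

Emit:
carry_out --moves '[0,-0.1,0,0,0,0,0,0,-0.25,0,0,0,0,0,0,-0.45,0,0,0,0,0,0,-0.65,0,0,0,0,0,0,-0.82,0,0,0,0,0]'

```text
clock: 5.8
position: [0.486, 0.1664, 0.1063]
ee_rot: [0.997, 0.071, 0.002, 0.001]
wrist_force: [40.4, -11.1, -6.8]
gripper_width: 0.0271
grip_force: 69.0
```

Emit:
carry_out --moves '[0,0,0,0,0,0,0,0,0,0,0,0,0,0,0.3,0,0,0,0,0,0,0.6,0,0,0,0,0,0,0.8,0,0,0,0,0,0]'

```text
clock: 6.3
position: [0.4853, 0.1677, 0.1053]
ee_rot: [0.997, 0.071, 0.001, -0.0]
wrist_force: [-0.4, 1.0, -0.1]
gripper_width: 0.055
grip_force: 0.0
```

```bash
python3 - <<'E'
from plan import *
st()
o=[]
for n in('scene',):
    im=manip.get_image(n)[:,:,::-1];c=np.round(proj(n,[.56,.17,.06])).astype(int)
    o.append(cv2.resize(im[c[1]-50:c[1]+50,c[0]-50:c[0]+50],(400,400),interpolation=cv2.INTER_CUBIC))
cv2.imwrite('pics/k2.png',np.hstack(o))
c=(.479,-.299);g=np.degrees(.213)-90
o=manip.observe()['position']
plan([(o[0],o[1],.2,-82,.8),(*c,.2,g,.8),(*c,.11,g,.8),(*c,.078,g,.8,.02)])
E
```

```text
t 6.30 [0.4853 0.1677 0.1053] az -81.9 tilt [0.001 0.   ] w 0.0550 g 0.0 F [-0.4  1.  -0.1]
[0.8, 0.0, 0.0, -0.63, 0.0, 0.0, 0.0, 0.8, 0.0, 0.0, -1.27, 0.0, 0.0, 0.0, 0.8, 0.0, 0.0, -1.9, 0.0, 0.0, 0.0, 0.8, -0.13, 0.84, -1.9, 0.0, 0.0, -0.1, 0.8, -0.26, 1.68, -1.9, 0.0, 0.0, -0.1]
[0.8, -0.14, 0.84, 0.0, 0.0, 0.0, -0.1, 0.8, -0.28, 1.67, 0.0, 0.0, 0.0, -0.2, 0.8, -0.42, 2.51, 0.0, 0.0, 0.0, -0.2, 0.8, -0.56, 3.35, 0.0, 0.0, 0.0, -0.3, 0.8, -0.7, 4.19, 0.0, 0.0, 0.0, -0.4]
[0.8, -0.17, 0.83, 0.0, 0.0, 0.0, -0.1, 0.8, -0.34, 1.66, 0.0, 0.0, 0.0, -0.2, 0.8, -0.5, 2.5, 0.0, 0.0, 0.0, -0.2, 0.8, -0.67, 3.33, 0.0, 0.0, 0.0, -0.3, 0.8, -0.67, 3.33, 0.9, 0.0, 0.0, -0.3]
[0.8, 0.0, 0.0, 0.9, 0.0, 0.0, 0.0, 0.8, 0.0, 0.0, 1.22, 0.0, 0.0, 0.0, 0.8, 0.0, 0.0, 1.54, 0.0, 0.0, 0.0, 0.8, 0.0, 0.0, 1.54, 0.0, 0.0, 0.0, 0.8, 0.0, 0.0, 1.54, 0.0, 0.0, 0.0]
rows 20
```

View pics/k2.png

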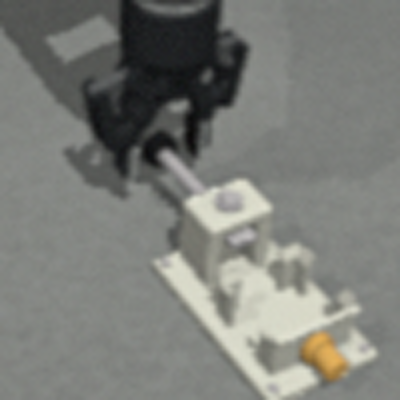

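The bolt is out: the knob is at (155,148) and the tongue is clear of the pocket. On to the cassette.

Emit:
carry_out --moves '[0.8,0,0,-0.63,0,0,0,0.8,0,0,-1.27,0,0,0,0.8,0,0,-1.9,0,0,0,0.8,-0.13,0.84,-1.9,0,0,-0.1,0.8,-0.26,1.68,-1.9,0,0,-0.1]'

```text
clock: 6.85
position: [0.4839, 0.0825, 0.2006]
ee_rot: [0.997, 0.077, 0.001, -0.0]
wrist_force: [0.2, -0.3, 0.6]
gripper_width: 0.0682
grip_force: 0.0
```

Emit:
carry_out --moves '[0.8,-0.14,0.84,0,0,0,-0.1,0.8,-0.28,1.67,0,0,0,-0.2,0.8,-0.42,2.51,0,0,0,-0.2,0.8,-0.56,3.35,0,0,0,-0.3,0.8,-0.7,4.19,0,0,0,-0.4]'

```text
clock: 7.35
position: [0.4805, -0.1312, 0.1998]
ee_rot: [0.996, 0.093, 0.0, 0.0]
wrist_force: [0.9, 1.0, 0.4]
gripper_width: 0.0682
grip_force: 0.0
```

Emit:
carry_out --moves '[0.8,-0.17,0.83,0,0,0,-0.1,0.8,-0.34,1.66,0,0,0,-0.2,0.8,-0.5,2.5,0,0,0,-0.2,0.8,-0.67,3.33,0,0,0,-0.3,0.8,-0.67,3.33,0,0,0,-0.3]'

```text
clock: 7.85
position: [0.4779, -0.3033, 0.1995]
ee_rot: [0.995, 0.104, 0.0, 0.0]
wrist_force: [0.6, 1.1, -0.7]
gripper_width: 0.0685
grip_force: 0.0
```

```bash
python3 - <<'E'
from plan import *
st()
c=(.479,-.299);g=np.degrees(.213)-90
plan([(*c,.11,g,.85),(*c,.078,g,.85,.03)])
E
```

```text
t 7.85 [ 0.4779 -0.3033  0.1995] az -78.1 tilt [ 0.001 -0.001] w 0.0685 g 0.0 F [ 0.6  1.1 -0.7]
[0.85, 0.02, -0.04, 0.89, 0.0, 0.0, 0.0, 0.85, 0.04, -0.08, 1.79, 0.0, 0.0, -0.1, 0.85, 0.04, -0.08, 2.11, 0.0, 0.0, -0.1, 0.85, 0.04, -0.08, 2.43, 0.0, 0.0, -0.1, 0.85, 0.04, -0.08, 2.43, 0.0, 0.0, -0.1]
rows 5
```

Emit:
carry_out --moves '[0.85,0.02,-0.04,0.89,0,0,0,0.85,0.04,-0.08,1.79,0,0,-0.1,0.85,0.04,-0.08,2.11,0,0,-0.1,0.85,0.04,-0.08,2.43,0,0,-0.1,0.85,0.04,-0.08,2.43,0,0,-0.1]' --force 40

```text
clock: 8.35
position: [0.4793, -0.2945, 0.0765]
ee_rot: [0.994, 0.11, -0.001, -0.001]
wrist_force: [0.7, 0.3, 0.0]
gripper_width: 0.0727
grip_force: 0.0
```

Emit:
carry_out --moves '[0,0,0,0,0,0,0,0,0,0,0,0,0,0,0,0,0,0,0,0,0,0,0,0,0,0,0,0,0,0,0,0,0,0,0]'

```text
clock: 8.85
position: [0.4802, -0.2955, 0.0794]
ee_rot: [0.994, 0.11, 0.001, 0.001]
wrist_force: [-0.3, 1.6, 7.9]
gripper_width: 0.0547
grip_force: 44.0
```

Emit:
carry_out --moves '[0,0,0,-0.3,0,0,0,0,0,0,-0.9,0,0,0,0,0,0,-1.6,0,0,0,0,0,0,-2.4,0,0,0,0,0,0,-2.4,0,0,0]'

```text
clock: 9.35
position: [0.4809, -0.2961, 0.2046]
ee_rot: [0.994, 0.11, 0.004, 0.003]
wrist_force: [-0.1, 0.2, -0.1]
gripper_width: 0.0548
grip_force: 43.1
```

```bash
python3 - <<'E'
from fit import *
import plan as P
P.st()
o=manip.observe();p=o['position'];r=R.from_quat(o['ee_rot']).as_matrix()
for n in('scene','top'):
    im=manip.get_image(n)[:,:,::-1]
    print(n,[(round(d['p'],2),np.round(d['position'])) for d in manip.masks_of(n,'cassette')],proj(n,[p[0],p[1],p[2]-.06]))
    if n=='scene':
        c=np.round(proj(n,[p[0],p[1],p[2]-.06])).astype(int);cv2.imwrite('pics/g1.png',cv2.resize(im[c[1]-50:c[1]+50,c[0]-50:c[0]+50],(500,500),interpolation=cv2.INTER_CUBIC))
E
```

```text
t 9.35 [ 0.4809 -0.2961  0.2046] az -77.4 tilt [ 0.008 -0.006] w 0.0548 g 43.1 F [-0.1  0.2 -0.1]
scene [(0.95, array([163., 236.])), (0.75, array([235., 256.])), (0.7, array([200., 206.])), (0.64, array([216., 204.]))] [202.06609806 203.81762047]
top [(0.72, array([404., 242.])), (0.72, array([274., 217.])), (0.59, array([424., 208.]))] [456.77716589 237.08387311]
```

View pics/g1.png

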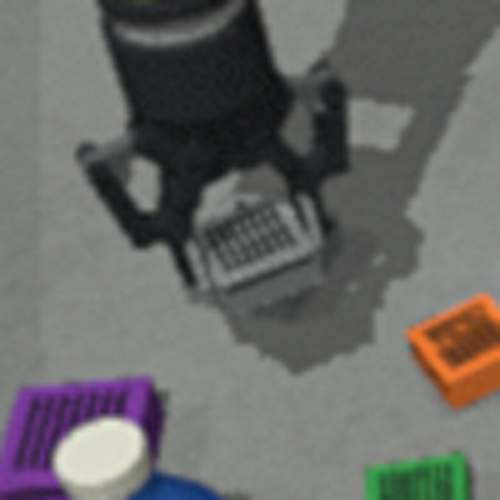

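The cassette is held level and centred between the fingers, at about (265,245) in the crop. I carry it to above the pocket.

```bash
sed -i 's/BY,BA=.661,.1915/BY,BA=.661,.1905/' plan.py; python3 - <<'E'
from plan import *
k=bp(.001);print(k)
plan([(*k,.2,-82,0),(*k,.145,-82,0,.03)],hold=2)
E
```

```text
(np.float64(0.6619902159962127), np.float64(0.19063954311464423))
[0.0, 0.47, -0.72, 0.0, 0.0, 0.0, 0.1, 0.0, 0.95, -1.45, -0.01, 0.0, 0.0, 0.2, 0.0, 1.42, -2.17, -0.01, 0.0, 0.0, 0.2, 0.0, 1.9, -2.89, -0.02, 0.0, 0.0, 0.3, 0.0, 2.37, -3.62, -0.02, 0.0, 0.0, 0.4]
[0.0, 0.45, -0.74, 0.0, 0.0, 0.0, 0.1, 0.0, 0.9, -1.48, -0.01, 0.0, 0.0, 0.2, 0.0, 1.35, -2.22, -0.01, 0.0, 0.0, 0.2, 0.0, 1.8, -2.96, -0.02, 0.0, 0.0, 0.3, 0.0, 2.25, -3.69, -0.02, 0.0, 0.0, 0.4]
[0.0, 0.42, -0.75, 0.0, 0.0, 0.0, 0.1, 0.0, 0.85, -1.51, -0.01, 0.0, 0.0, 0.2, 0.0, 0.85, -1.51, 0.54, 0.0, 0.0, 0.2, 0.0, 0.85, -1.51, 1.09, 0.0, 0.0, 0.2, 0.0, 0.85, -1.51, 1.09, 0.0, 0.0, 0.2]
[0.0, 0.0, 0.0, 0.0, 0.0, 0.0, 0.0, 0.0, 0.0, 0.0, 0.0, 0.0, 0.0, 0.0, 0.0, 0.0, 0.0, 0.0, 0.0, 0.0, 0.0, 0.0, 0.0, 0.0, 0.0, 0.0, 0.0, 0.0, 0.0, 0.0, 0.0, 0.0, 0.0, 0.0, 0.0]
rows 20
```

Emit:
carry_out --moves '[0,0.47,-0.72,0,0,0,0.1,0,0.95,-1.45,-0.01,0,0,0.2,0,1.42,-2.17,-0.01,0,0,0.2,0,1.9,-2.89,-0.02,0,0,0.3,0,2.37,-3.62,-0.02,0,0,0.4]'

```text
clock: 10.05
position: [0.5558, -0.0909, 0.1979]
ee_rot: [0.996, 0.092, -0.001, -0.0]
wrist_force: [0.9, -0.7, -0.3]
gripper_width: 0.0553
grip_force: 43.0
```

Emit:
carry_out --moves '[0,0.45,-0.74,0,0,0,0.1,0,0.9,-1.48,-0.01,0,0,0.2,0,1.35,-2.22,-0.01,0,0,0.2,0,1.8,-2.96,-0.02,0,0,0.3,0,2.25,-3.69,-0.02,0,0,0.4]'

```text
clock: 10.55
position: [0.6323, 0.1112, 0.1986]
ee_rot: [0.997, 0.075, -0.001, 0.0]
wrist_force: [0.6, 0.2, -0.2]
gripper_width: 0.0549
grip_force: 43.0
```

Emit:
carry_out --moves '[0,0.42,-0.75,0,0,0,0.1,0,0.85,-1.51,0,0,0,0.2,0,0.85,-1.51,0.54,0,0,0.2,0,0.85,-1.51,0.9,0,0,0.2,0,0.85,-1.51,0.9,0,0,0.2]'

```text
clock: 11.05
position: [0.6616, 0.1904, 0.1504]
ee_rot: [0.998, 0.067, -0.004, 0.001]
wrist_force: [-0.2, 0.5, -0.9]
gripper_width: 0.0551
grip_force: 43.0
```

```bash
python3 - <<'E'
from plan import *
st()
im=manip.get_image('scene')[:,:,::-1];c=np.round(proj('scene',[.65,.19,.07])).astype(int)
cv2.imwrite('pics/p1.png',cv2.resize(im[c[1]-45:c[1]+45,c[0]-45:c[0]+45],(540,540),interpolation=cv2.INTER_CUBIC))
k=bp(.001);plan([(*k,.12,-82,0,.03),(*k,.095,-82,0,.01)],hold=1)
E
```

```text
t 11.05 [0.6616 0.1904 0.1504] az -82.4 tilt [-0.007 -0.002] w 0.0551 g 43.0 F [-0.2  0.5 -0.9]
[0.0, 0.0, 0.0, 0.33, 0.0, 0.0, 0.0, 0.0, 0.0, -0.01, 0.66, 0.0, 0.0, -0.1, 0.0, 0.0, -0.01, 0.82, 0.0, 0.0, -0.1, 0.0, 0.0, -0.01, 0.99, 0.0, 0.0, -0.1, 0.0, 0.0, -0.01, 1.16, 0.0, 0.0, -0.1]
[0.0, 0.0, 0.0, 0.0, 0.0, 0.0, 0.0, 0.0, 0.0, 0.0, 0.0, 0.0, 0.0, 0.0, 0.0, 0.0, 0.0, 0.0, 0.0, 0.0, 0.0, 0.0, 0.0, 0.0, 0.0, 0.0, 0.0, 0.0, 0.0, 0.0, 0.0, 0.0, 0.0, 0.0, 0.0]
rows 10
```

View pics/p1.png

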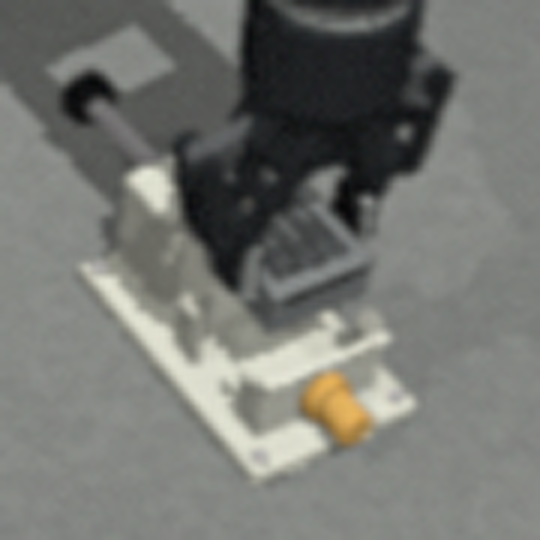

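The cassette is square above the pocket, at about (310,265) in the crop. I lower it in steps and watch the force.

Emit:
carry_out --moves '[0,0,0,0.25,0,0,0,0,0,0,0.45,0,0,0,0,0,0,0.6,0,0,0,0,0,0,0.72,0,0,0,0,0,0,0.82,0,0,0]'

```text
clock: 11.6
position: [0.663, 0.1903, 0.1134]
ee_rot: [0.998, 0.066, -0.0, 0.0]
wrist_force: [-0.7, -0.3, -1.2]
gripper_width: 0.0549
grip_force: 43.1
```

Emit:
carry_out --moves '[0,0,0,0.1,0,0,0,0,0,0,0.2,0,0,0,0,0,0,0.3,0,0,0,0,0,0,0.38,0,0,0,0,0,0,0.42,0,0,0]'

```text
clock: 12.1
position: [0.6629, 0.1904, 0.0924]
ee_rot: [0.998, 0.066, -0.0, 0.0]
wrist_force: [-0.4, 0.3, 0.2]
gripper_width: 0.0548
grip_force: 43.1
```

Emit:
carry_out --moves '[0,0,0,0.02,0,0,0,0,0,0,0.03,0,0,0,0,0,0,0.03,0,0,0,0.78,0,0,0.03,0,0,0,0.78,0,0,0.03,0,0,0]'

```text
clock: 12.6
position: [0.6631, 0.1904, 0.0916]
ee_rot: [0.998, 0.066, 0.0, -0.0]
wrist_force: [-0.0, 0.6, -0.7]
gripper_width: 0.0664
grip_force: 0.0
```

Emit:
carry_out --moves '[0.78,0,0,0,0,0,0,0.78,0,0,-0.2,0,0,0,0.78,0,0,-0.8,0,0,0,0.78,0,0,-1.6,0,0,0,0.78,0,0,-2.2,0,0,0]'

```text
clock: 13.1
position: [0.6632, 0.1904, 0.2047]
ee_rot: [0.998, 0.066, 0.001, -0.0]
wrist_force: [0.4, 0.3, -0.1]
gripper_width: 0.0664
grip_force: 0.0
```

```bash
python3 - <<'E'
from plan import *
st()
c=(.584,-.1205);g=np.degrees(.635)-90
plan([(*c,.2,g,.6),(*c,.12,g,.6)],hold=1)
E
```

```text
t 13.10 [0.6632 0.1904 0.2047] az -82.4 tilt [0.002 0.001] w 0.0664 g 0.0 F [ 0.4  0.3 -0.1]
[0.6, -0.3, 0.74, 0.01, 0.0, 0.0, -0.7, 0.6, -0.6, 1.49, 0.02, 0.0, 0.0, -1.4, 0.6, -0.9, 2.23, 0.03, 0.0, 0.0, -2.2, 0.6, -1.2, 2.98, 0.04, 0.0, 0.0, -2.9, 0.6, -1.5, 3.72, 0.05, 0.0, 0.0, -3.6]
[0.6, -0.51, 0.62, 0.01, 0.0, 0.0, -0.7, 0.6, -1.03, 1.23, 0.02, 0.0, 0.0, -1.4, 0.6, -1.54, 1.85, 0.03, 0.0, 0.0, -2.2, 0.6, -1.54, 1.85, 0.83, 0.0, 0.0, -2.2, 0.6, -1.54, 1.85, 1.63, 0.0, 0.0, -2.2]
[0.6, 0.0, 0.0, 0.0, 0.0, 0.0, 0.0, 0.6, 0.0, 0.0, 0.0, 0.0, 0.0, 0.0, 0.6, 0.0, 0.0, 0.0, 0.0, 0.0, 0.0, 0.6, 0.0, 0.0, 0.0, 0.0, 0.0, 0.0, 0.6, 0.0, 0.0, 0.0, 0.0, 0.0, 0.0]
rows 15
```

Emit:
carry_out --moves '[0.6,-0.3,0.74,0,0,0,-0.7,0.6,-0.6,1.49,0,0,0,-1.4,0.6,-0.9,2.23,0,0,0,-2.2,0.6,-1.2,2.98,0,0,0,-2.9,0.6,-1.5,3.72,0,0,0,-3.6]'

```text
clock: 13.6
position: [0.6128, -0.0054, 0.2024]
ee_rot: [0.975, 0.223, 0.001, 0.0]
wrist_force: [0.4, -0.7, 0.4]
gripper_width: 0.0512
grip_force: 0.0
```

Emit:
carry_out --moves '[0.6,-0.51,0.62,0,0,0,-0.7,0.6,-1.03,1.23,0,0,0,-1.4,0.6,-1.54,1.85,0,0,0,-2.2,0.6,-1.54,1.85,0,0,0,-2.2,0.6,-1.54,1.85,0,0,0,-2.2]'

```text
clock: 14.1
position: [0.5838, -0.1212, 0.2022]
ee_rot: [0.95, 0.313, 0.0, 0.0]
wrist_force: [1.0, -0.6, -1.0]
gripper_width: 0.0513
grip_force: 0.0
```

```bash
python3 - <<'E'
from fit import *
import plan as P
P.st()
o=[]
for n in('scene','top'):
    im=manip.get_image(n)[:,:,::-1]
    for d in manip.pinpoint(n,'cassette')+manip.pinpoint(n,'pocket'): 
        if np.hypot(*(np.array(d['position'])-proj(n,[.661,.19,.012])))<25: print(n,round(d['p'],2),unproj(n,d['position'],.012))
    ds=[d for d in manip.masks_of(n,'cassette') if np.hypot(*(np.array(d['position'])-proj(n,[.661,.19,.03])))<16]
    for d in ds[:1]: print(n,d['region'].sum(),fit(CAS,{n:d['region'].astype(np.float32)},[.661,.19,[.14]],z=.012))
    c=np.round(proj(n,[.64,.19,.04])).astype(int);o.append(cv2.resize(im[c[1]-40:c[1]+40,c[0]-40:c[0]+40],(400,400),interpolation=cv2.INTER_CUBIC))
cv2.imwrite('pics/p2.png',np.hstack(o))
c=(.584,-.1205);g=np.degrees(.635)-90
P.plan([(*c,.12,g,.6,.05),(*c,.086,g,.6,.03)],hold=1)
E
```

```text
t 14.10 [ 0.5838 -0.1212  0.2022] az -53.5 tilt [ 0.001 -0.   ] w 0.0513 g 0.0 F [ 1.  -0.6 -1. ]
scene 0.57 [0.65534471 0.18422875 0.012     ]
scene 0.72 [0.6684531  0.18967397 0.012     ]
scene 292 (array([0.65366912, 0.19256803, 0.1722939 ]), np.float64(0.5006421208381653))
top 0.86 [0.66601481 0.1982647  0.012     ]
top 0.8 [0.66752822 0.19342284 0.012     ]
top 423 (array([0.66194955, 0.19097837, 0.12254734]), np.float64(0.08998227119445801))
[0.6, 0.0, 0.0, 0.81, 0.0, 0.0, 0.0, 0.6, -0.01, 0.01, 1.63, 0.0, 0.0, 0.1, 0.6, -0.01, 0.01, 1.97, 0.0, 0.0, 0.1, 0.6, -0.01, 0.01, 2.31, 0.0, 0.0, 0.1, 0.6, -0.01, 0.01, 2.31, 0.0, 0.0, 0.1]
rows 5
```

View pics/p2.png

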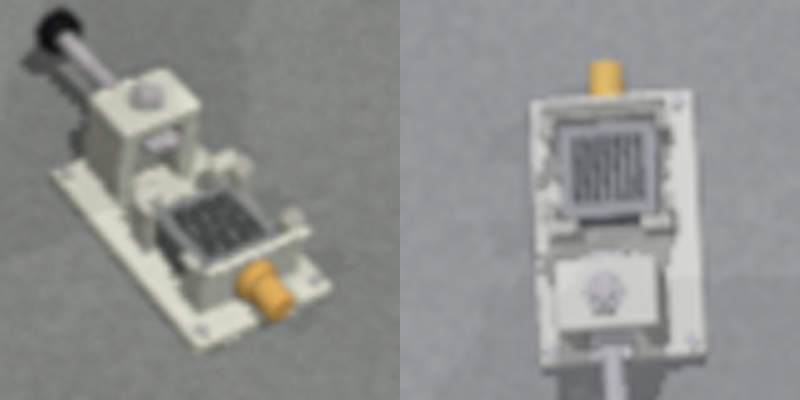

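The cassette is seated squarely in the pocket with the bolt out: top crop (607,168). Now I grasp the cover by its handle.

Emit:
carry_out --moves '[0.6,0.03,0.01,0.81,0,0,0,0.6,0.03,0.01,1.63,0,0,0.1,0.6,0.03,0.01,1.97,0,0,0.1,0.6,0.03,0.01,2.31,0,0,0.1,0.6,0.03,0.01,2.31,0,0,0.1]' --force 30

```text
clock: 15.0
position: [0.5845, -0.1196, 0.0836]
ee_rot: [0.951, 0.31, -0.002, -0.001]
wrist_force: [0.1, 0.1, -0.4]
gripper_width: 0.051
grip_force: 0.0
```

Emit:
carry_out --moves '[0,0,0,0,0,0,0,0,0,0,0,0,0,0,0,0,0,0,0,0,0,0,0,0,0,0,0,0,0,0,0,0,0,0,0]'

```text
clock: 15.5
position: [0.5859, -0.1202, 0.0872]
ee_rot: [0.951, 0.31, 0.001, 0.001]
wrist_force: [-1.2, 0.8, 7.6]
gripper_width: 0.0172
grip_force: 30.3
```

```bash
python3 - <<'E'
from plan import *
st()
for n in('scene','top'):
    manip.get_image(n)
    for d in manip.pinpoint(n,'cover'): print(n,round(d['p'],2),unproj(n,d['position'],0))
E
```

```text
t 15.50 [ 0.5859 -0.1202  0.0872] az -53.9 tilt [ 0.002 -0.001] w 0.0172 g 30.3 F [-1.2  0.8  7.6]
scene 0.72 [ 0.59415762 -0.1190612   0.        ]
```

Emit:
carry_out --moves '[0,0,0,-0.3,0,0,0,0,0,0,-0.9,0,0,0,0,0,0,-1.6,0,0,0,0,0,0,-2.3,0,0,0,0,0,0,-2.3,0,0,0]'

```text
clock: 16.2
position: [0.5867, -0.1205, 0.2072]
ee_rot: [0.951, 0.31, 0.004, 0.002]
wrist_force: [0.1, 0.4, -0.6]
gripper_width: 0.0172
grip_force: 29.5
```

```bash
python3 - <<'E'
from fit import *
import plan as P
P.st()
p=manip.observe()['position']
im=shot('scene','s3.png')[:,:,::-1]
n='scene';b=p[2]-.0872
ds=[d for d in manip.masks_of(n,'cover') if np.hypot(*(np.array(d['position'])-proj(n,[p[0],p[1],b])))<25]
for d in ds[:1]: print(d['p'],d['region'].sum(),fit(COV,{n:d['region'].astype(np.float32)},[p[0],p[1],[.635]],z=b))
c=np.round(proj(n,[p[0],p[1],b+.02])).astype(int);cv2.imwrite('pics/g2.png',cv2.resize(im[c[1]-40:c[1]+40,c[0]-40:c[0]+40],(400,400),interpolation=cv2.INTER_CUBIC))
k=P.bp(.0005)
P.plan([(*k,.2,-82,0),(*k,.165,-82,0,.03)],hold=1)
E
```

```text
t 16.20 [ 0.5867 -0.1205  0.2072] az -53.9 tilt [ 0.009 -0.002] w 0.0172 g 29.5 F [ 0.1  0.4 -0.6]
0.54 249 (array([ 0.58482363, -0.11846588,  0.56815584]), np.float64(0.5245984196662903))
[0.0, 0.61, -0.52, 0.01, 0.0, 0.0, 0.7, 0.0, 1.22, -1.03, 0.01, 0.0, 0.0, 1.4, 0.0, 1.83, -1.55, 0.02, 0.0, 0.0, 2.1, 0.0, 2.45, -2.06, 0.02, 0.0, 0.0, 2.8, 0.0, 3.06, -2.58, 0.03, 0.0, 0.0, 3.5]
[0.0, 0.43, -0.68, 0.01, 0.0, 0.0, 0.7, 0.0, 0.85, -1.35, 0.01, 0.0, 0.0, 1.4, 0.0, 1.28, -2.03, 0.02, 0.0, 0.0, 2.1, 0.0, 1.28, -2.03, 0.37, 0.0, 0.0, 2.1, 0.0, 1.28, -2.03, 0.72, 0.0, 0.0, 2.1]
[0.0, 0.0, 0.0, 0.0, 0.0, 0.0, 0.0, 0.0, 0.0, 0.0, 0.0, 0.0, 0.0, 0.0, 0.0, 0.0, 0.0, 0.0, 0.0, 0.0, 0.0, 0.0, 0.0, 0.0, 0.0, 0.0, 0.0, 0.0, 0.0, 0.0, 0.0, 0.0, 0.0, 0.0, 0.0]
rows 15
```

View pics/g2.png

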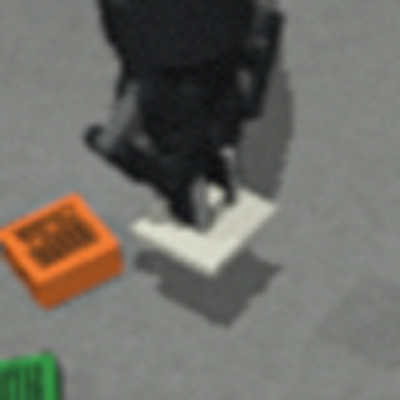

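The cover is held level by its handle, with plate corners at about (132,228), (212,275) and (278,208) in the crop. From the left and right corners I work out its offset in the hand.

```bash
python3 - <<'E'
from h import *
o=manip.observe();p=o['position'];r=R.from_quat(o['ee_rot']);b=p[2]-.0872
c=np.round(proj('scene',[p[0],p[1],b+.02])).astype(int)
L,Rr=[unproj('scene',c-40+np.array(q)/5-.4,b+.005) for q in((132,228),(278,208))]
print(L,Rr,np.linalg.norm(L-Rr),'mid',(L+Rr)/2,'in tool',r.inv().apply((L+Rr)/2-p))
E
```

```text
[ 0.57458269 -0.1590336   0.11999191] [ 0.58810007 -0.08109282  0.11999191] 0.07910426600609644 mid [ 0.58134138 -0.12006321  0.11999191] in tool [-0.00331169 -0.0025364   0.08219287]
```

Emit:
carry_out --moves '[0,0.61,-0.52,0,0,0,0.7,0,1.22,-1.03,0,0,0,1.4,0,1.83,-1.55,0,0,0,2.1,0,2.45,-2.06,0,0,0,2.8,0,3.06,-2.58,0,0,0,3.5]'

```text
clock: 16.8
position: [0.6327, 0.0758, 0.1997]
ee_rot: [0.987, 0.16, -0.001, -0.0]
wrist_force: [0.6, -0.5, -0.2]
gripper_width: 0.0169
grip_force: 29.5
```

Emit:
carry_out --moves '[0,0.43,-0.68,0,0,0,0.7,0,0.85,-1.35,0,0,0,1.4,0,1.28,-2.03,0,0,0,2.1,0,1.28,-2.03,0.37,0,0,2.1,0,1.28,-2.03,0.6,0,0,2.1]'

```text
clock: 17.3
position: [0.6603, 0.1917, 0.1681]
ee_rot: [0.997, 0.072, -0.002, 0.0]
wrist_force: [-0.1, -0.2, -0.7]
gripper_width: 0.0168
grip_force: 29.5
```

Emit:
carry_out --moves '[0,0,0,0,0,0,0,0,0,0,0,0,0,0,0,0,0,0,0,0,0,0,0,0,0,0,0,0,0,0,0,0,0,0,0]'

```text
clock: 17.8
position: [0.6613, 0.1906, 0.1715]
ee_rot: [0.998, 0.071, 0.0, -0.0]
wrist_force: [0.1, -0.0, -0.6]
gripper_width: 0.0171
grip_force: 29.5
```

```bash
python3 - <<'E'
from fit import *
import plan as P
P.st();p=manip.observe()['position'];n='scene';b=p[2]-.0872
manip.get_image(n)
for d in manip.pinpoint(n,'cover'): print(round(d['p'],2),unproj(n,d['position'],b))
ds=[d for d in manip.masks_of(n,'cover') if np.hypot(*(np.array(d['position'])-proj(n,[p[0],p[1],b])))<25]
for d in ds[:1]: print(d['p'],d['region'].sum(),fit(COV,{n:d['region'].astype(np.float32)},[p[0],p[1],[.14]],z=b))
k=P.bp(0.0005);P.plan([(*k,.14,-82,0,.01)])
E
```

```text
t 17.80 [0.6613 0.1906 0.1715] az -81.9 tilt [0.001 0.   ] w 0.0171 g 29.5 F [ 0.1 -0.  -0.6]
0.77 [0.67511077 0.18731853 0.08430323]
0.61 [ 0.70703495 -0.35138345  0.08430323]
0.41 [0.63660298 0.1622864  0.08430323]
0.66 238 (array([0.65814869, 0.19126788, 0.16346455]), np.float64(0.45036765933036804))
[0.0, 0.0, 0.0, 0.16, 0.0, 0.0, 0.0, 0.0, 0.0, 0.0, 0.31, 0.0, 0.0, 0.0, 0.0, 0.0, 0.0, 0.47, 0.0, 0.0, 0.0, 0.0, 0.0, 0.01, 0.62, 0.0, 0.0, 0.0, 0.0, 0.0, 0.01, 0.62, 0.0, 0.0, 0.0]
rows 5
```

Emit:
carry_out --moves '[0,0.02,0,0.16,0,0,0,0,0.02,0,0.31,0,0,0,0,0.02,0,0.47,0,0,0,0,0.02,0,0.57,0,0,0,0,0.02,0,0.66,0,0,0]'

```text
clock: 18.45
position: [0.662, 0.191, 0.1371]
ee_rot: [0.997, 0.071, -0.0, 0.0]
wrist_force: [0.6, -0.8, -1.4]
gripper_width: 0.0165
grip_force: 29.5
```

Emit:
carry_out --moves '[0,0,0,0.06,0,0,0,0,0,0,0.12,0,0,0,0,0,0,0.17,0,0,0,0,0,0,0.2,0,0,0,0,0,0,0.2,0,0,0]'

```text
clock: 18.95
position: [0.6621, 0.191, 0.1277]
ee_rot: [0.997, 0.071, -0.0, 0.0]
wrist_force: [-0.7, -0.2, -0.8]
gripper_width: 0.0168
grip_force: 29.5
```

No contact yet, so I lower it the last few millimetres.

Emit:
carry_out --moves '[0,0,0,0.02,0,0,0,0,0,0,0.04,0,0,0,0,0,0,0.05,0,0,0,0,0,0,0.05,0,0,0,0,0,0,0.05,0,0,0]'

```text
clock: 19.45
position: [0.6622, 0.191, 0.1254]
ee_rot: [0.997, 0.071, 0.0, -0.0]
wrist_force: [-0.7, -0.5, -1.4]
gripper_width: 0.017
grip_force: 29.5
```

Emit:
carry_out --moves '[0,0,0,0.01,0,0,0,0,0,0,0.02,0,0,0,0,0,0,0.04,0,0,0,0,0,0,0.04,0,0,0,0,0,0,0.04,0,0,0]'

```text
clock: 19.95
position: [0.6623, 0.1911, 0.1253]
ee_rot: [0.997, 0.071, 0.0, -0.0]
wrist_force: [-8.3, -1.9, 14.6]
gripper_width: 0.0168
grip_force: 31.2
```

Contact came at TCP z 0.1253, against a predicted seat of 0.1252. I ease off, release and rise.

Emit:
carry_out --moves '[0,0,0,-0.03,0,0,0,0.45,0,0,-0.03,0,0,0,0.45,0,0,-0.03,0,0,0,0.45,0,0,-0.03,0,0,0,0.45,0,0,-0.03,0,0,0]'

```text
clock: 20.45
position: [0.6621, 0.191, 0.1247]
ee_rot: [0.997, 0.071, -0.0, 0.0]
wrist_force: [-1.0, -0.8, 0.1]
gripper_width: 0.0385
grip_force: 0.0
```

Emit:
carry_out --moves '[0.45,0,0,-0.1,0,0,0,0.45,0,0,-0.5,0,0,0,0.45,0,0,-1.0,0,0,0,0.6,-0.8,0,-1.2,0,0,0,0.8,-1.6,0,-1.2,0,0,0]'

```text
clock: 20.95
position: [0.5826, 0.1796, 0.1866]
ee_rot: [0.997, 0.071, 0.002, -0.0]
wrist_force: [0.8, 0.8, 0.1]
gripper_width: 0.0646
grip_force: 0.0
```

Emit:
carry_out --moves '[0.8,-0.9,0,0,0,0,0,0.8,-1.8,0,0,0,0,0,0.8,-2.7,0,0,0,0,0,0.8,-3,0,0,0,0,0,0.8,-3,0,0,0,0,0]'

```text
clock: 21.45
position: [0.4333, 0.1585, 0.1857]
ee_rot: [0.997, 0.071, 0.0, -0.0]
wrist_force: [0.6, 0.2, 0.1]
gripper_width: 0.0681
grip_force: 0.0
```

```bash
cat > chk.py <<'E'
from fit import *
import plan as P
P.st()
for n in('scene','top'):
    shot(n,f'chk_{n}.png');im=cv2.imread(f'pics/chk_{n}.png').astype(int)
    for nm in('cover','cassette','knob'):
        for d in manip.pinpoint(n,nm):
            if np.hypot(*(np.array(d['position'])-proj(n,[.6,.19,.04])))<60: print(n,nm,round(d['p'],2),unproj(n,d['position'],dict(cover=.038,cassette=.012,knob=.0525)[nm]))
    ds=[d for d in manip.masks_of(n,'cover') if np.hypot(*(np.array(d['position'])-proj(n,[.661,.19,.05])))<16]
    for d in ds[:1]: print(n,d['p'],d['region'].sum(),fit(COV,{n:d['region'].astype(np.float32)},[.661,.19,[.14]],z=.038),render(n,COV,[.662,.1908,.14],.038).sum())
    ds=[d for d in manip.masks_of(n,'cassette') if np.hypot(*(np.array(d['position'])-proj(n,[.661,.19,.03])))<16]
    print('cassette visible',[(d['p'],d['region'].sum()) for d in ds])
E
python3 chk.py
```

```text
t 21.45 [0.4333 0.1585 0.1857] az -81.9 tilt [0.001 0.   ] w 0.0681 g 0.0 F [0.6 0.2 0.1]
scene cover 0.51 [0.67030476 0.18788608 0.038     ]
scene knob 0.56 [0.48591309 0.16525617 0.0525    ]
scene 0.79 329 (array([0.65878167, 0.19192532, 0.20317817]), np.float64(0.0999240130186081)) 334.4375
cassette visible [(0.54, np.int64(43))]
top cover 0.64 [0.65902871 0.193087   0.038     ]
top cassette 0.46 [0.66109405 0.18930329 0.012     ]
top 0.95 384 (array([0.66372034, 0.19124645, 0.14783344]), np.float64(0.0755208358168602)) 411.0
cassette visible [(0.59, np.int64(15))]
```

The cover fits its seated pose in both views, so now I regrip the knob.

```bash
python3 - <<'E'
from plan import *
k=bp(-.176);plan([(*k,.186,-82,.8),(*k,.16,-82,.8,.05),(*k,.105,-82,.8,.03)],hold=0)
E
```

```text
[0.8, 0.53, 0.0, -0.01, 0.0, 0.0, 0.0, 0.8, 1.05, 0.0, -0.02, 0.0, 0.0, 0.0, 0.8, 1.05, 0.0, 0.5, 0.0, 0.0, 0.0, 0.8, 1.05, 0.0, 1.05, 0.0, 0.0, 0.0, 0.8, 1.05, 0.0, 1.6, 0.0, 0.0, 0.0]
rows 5
```

Emit:
carry_out --moves '[0.8,0.53,0,0,0,0,0,0.8,1.07,0,0,0,0,0,0.8,1.07,0,0.5,0,0,0,0.8,1.07,0,1.05,0,0,0,0.8,1.07,0,1.6,0,0,0]' --force 60

```text
clock: 22.55
position: [0.4875, 0.1661, 0.1039]
ee_rot: [0.997, 0.071, 0.0, -0.0]
wrist_force: [0.4, 0.4, -0.6]
gripper_width: 0.0682
grip_force: 0.0
```

Emit:
carry_out --moves '[0,0,0,0,0,0,0,0,0,0,0,0,0,0,0,0,0,0,0,0,0,0,0,0,0,0,0,0,0,0,0,0,0,0,0]'

```text
clock: 23.05
position: [0.488, 0.1662, 0.1064]
ee_rot: [0.997, 0.071, 0.001, -0.0]
wrist_force: [-2.3, -2.2, 8.8]
gripper_width: 0.0277
grip_force: 59.2
```

Emit:
carry_out --moves '[0,0.1,0,0,0,0,0,0,0.25,0,0,0,0,0,0,0.45,0,0,0,0,0,0,0.65,0,0,0,0,0,0,0.83,0,0,0,0,0]'

```text
clock: 23.55
position: [0.5287, 0.1719, 0.1062]
ee_rot: [0.997, 0.071, -0.0, 0.0]
wrist_force: [-68.8, -12.4, 37.4]
gripper_width: 0.0275
grip_force: 62.0
```

Emit:
carry_out --moves '[0,0,0,0,0,0,0,0,0,0,0,0,0,0,0.4,0,0,0,0,0,0,0.8,0,0,0,0,0,0,0.8,0,0,0,0,0,0]'

```text
clock: 24.05
position: [0.5287, 0.1721, 0.1052]
ee_rot: [0.997, 0.071, 0.0, -0.0]
wrist_force: [-0.2, -0.3, 0.1]
gripper_width: 0.0618
grip_force: 0.0
```

Emit:
carry_out --moves '[0.8,0,0,-0.5,0,0,0,0.8,0,0,-1.2,0,0,0,0.8,-0.5,0,-2,0,0,0,0.8,-1.4,0,-2,0,0,0,0.8,-2.3,0,-2,0,0,0]'

```text
clock: 24.55
position: [0.4136, 0.1555, 0.2057]
ee_rot: [0.997, 0.071, 0.001, -0.0]
wrist_force: [0.7, 0.2, -0.5]
gripper_width: 0.0679
grip_force: 0.0
```

```bash
python3 chk.py
```

```text
t 24.55 [0.4136 0.1555 0.2057] az -81.9 tilt [0.002 0.001] w 0.0679 g 0.0 F [ 0.7  0.2 -0.5]
scene cover 0.78 [0.65776021 0.19051393 0.038     ]
scene cassette 0.37 [0.66050234 0.18324187 0.012     ]
scene knob 0.59 [0.53920225 0.16971607 0.0525    ]
scene 0.56 303 (array([0.6590955 , 0.19311549, 0.16325438]), np.float64(0.10891088843345642)) 334.4375
cassette visible []
top cover 0.57 [0.6615975  0.19476127 0.038     ]
top cassette 0.61 [0.66251294 0.19588066 0.012     ]
top knob 0.78 [0.53291169 0.16522917 0.0525    ]
top 0.7 289 (array([0.66458388, 0.19144726, 0.17701693]), np.float64(0.3970588147640228)) 411.0
cassette visible [(0.49, np.int64(221))]
```

```bash
python3 -c "
from bench import manip
print(manip.hand_in())"
```

```text
the job is handed in; nothing more can be done
None
```

I handed the job in at about 25 s; no verdict came back. By my last readings the cassette and cover are seated in the pocket, the bolt was pushed to its hard stop (home) and the knob let go, and the arm kept clear of the jug, tub and cup.

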